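# Move the test gauge from the red line's port to the blue line's port

### The arm

A 7-joint arm with a two-finger parallel gripper is mounted at the origin on a cart in front of the work surface, level with it; the furniture and walls round the work are solid. World frame = base frame: x ahead of the robot, y to its left, z up, the work surface at z = 0. Lengths are in m, angles in rad, forces in N, time in s.
With the tool pointing down it reaches from about 0.35 to 0.9 m from the base axis. Payload 8.1 kg.
Tool frame: the origin (TCP) lies between the finger pads; the fingertips stand 8 mm ahead of it and the grasp point (between the pads) lies 11 mm behind it; z points along the fingers, y is the line along which they close (so a half turn about z gives the same grasp; the last joint's range is limited). The gripper opens to 85 mm and grips with 20 to 120 N. Pads are 22 mm wide; open, the fingers measure 114 mm over their backs; the gripper's body (76 mm by 85 mm) begins 54 mm behind the grasp point. The pads swing forward as they close: fully open they stand 13 mm farther back than shut.
Start: joints at [-1.353, 0.434, 0.025, 1.573, -0.012, 1.134, -0.075], TCP at [0.197, 0.593, 0.239] pointing down, gripper open.
Joint ranges: [-2.62, 2.62], [-0.44, 2.09], [-1.27, 1.32], [0.08, 2.57], [-1.32, 4.46], [0.12, 2], [-2.74, 2.74]. Speed limits (rad/s): [2.22, 2.22, 3.01, 3.01, 3.14, 3.14, 3.14].

### API

Orientations are given as a rotation vector (axis times angle).
In Python, from bench import * gives the robot as it stands.
- The arm moves only by the shell command python3 -m crank 'ROWS' [FORCE]. ROWS is JSON, a list of rows, each a list of 7 numbers: the shift along the tool's x, y, z each as a share of 4 cm, from -1 to 1, then the turn, a rotation vector about the tool's x, y, z each as a share of 4 degrees, from -1 to 1, then the opening, from 0 (shut) to 1 (fully open). In form: [[x, y, z, ax, ay, az, jaw], ...]. A call has 1 to 12 rows; each row shifts and turns the commanded pose from where the row before left it, along the tool's axes as they then stand; what a row does not reach is not made up. A row lasts 1/12 s, in which the tool goes at most 41.7 mm and 7.16 degrees, less where a joint would pass 70% of its speed; a pose out of reach is approached as far as the arm can. A call with a number of a shift or a turn outside -1 to 1 is refused whole. A call with a gripper value outside its range is refused whole. The fingers move at their own pace and stop on an object; FORCE is the grip in N (left out, the last holds). Time passes only in rows, so rows that do not move let the fingers close. It gives the time, the measured TCP pose, the force, the opening and the grip force at its end, in the units of the state.
- observe(): the state, without advancing time (a new reading comes with each control period).
- camera(name): name is "scene" or "side" or "wrist"; returns a dict with "color" (400x640x3 uint8, blue, green, red), "range_z" (400x640 float32, m along the optical axis (not along the pixel's ray), 0 where there is no reading), "K" (3x3 intrinsics, pixels), "pose" (4x4, takes a point from camera to world coordinates); the wrist camera has in their place "mount" (4x4, takes a point from camera to tool coordinates, whose origin is the TCP and whose axes are the flange's). Camera axes: x right, y down, z forward; pixel columns grow to the right and rows downward; lengths in m; the calibration is good to about 2 mm. A picture is of the moment at which its call begins: read the wrist's pose just before it.
- hand_in(): hands the job in; it is judged then, once.
The state is a dict: "time": time; "joint_positions": joint angles; "qd": joint speeds; "effort": joint torques, N m; "position": TCP position; "orientation": TCP orientation; "wrist_force": force on the tool from outside, world axes, zero at the start; "torque": the same for the moment, N m; "width": finger opening in m; "grip_force": force on a finger pad.
Only numpy, scipy, OpenCV 4.12 (cv2) and the standard library are available. Lean on these libraries where they do the work, as an engineer would, in place of code of your own. Each camera call takes 0.05 s, during which the arm holds its last target. There are 200 camera calls.

### The job

The pressure of the red line has been checked; move the small test gauge over to the blue line's port. Push back the sprung sleeve of the red port's quick coupling until it lets go, draw the gauge out so that the sleeve snaps forward again, then press the gauge straight down into the blue port's coupling until it locks: fully home, upright, with the blue sleeve snapped forward too. Work gently: never force a sleeve, a port or the gauge's delicate nipple, and leave the tools lying about alone.

Things in the scene. Friction and masses are not known exactly. Their poses are not given: they have to be found in the camera images.
- gauge_mid (a point): Test gauge, 0.11 to 0.18 kg: upright round body 30 mm dia, 30 mm high (brass and black, dial up), its lowest 4 mm a foot ring 34 mm dia, on a nipple 18 mm dia, 26.5 mm long, tapering to 10 mm. Point on the axis, half-way up the  dial top 15 mm above; ring top 11, ring underside 15, nipple tip 41.5 mm below; z up. Grip the 30 mm above the ring, any yaw. Starts locked in the red port.
- block_red: Red line's test port, fixed: aluminium block 52 mm square, red top, on an 84 x 66 mm plate; a thin pipe leaves at +x. Origin under the plate's centre, z up. On its vertical axis stands a quick coupling, mouth up. Its sleeve ends in a flange 54 mm outer, 30 mm inner dia, top 93 mm above the origin (17.5 mm below gauge_mid while locked); a fixed nose 28 mm dia inside it stands 1 mm higher.
- block_blue: Blue line's test port, empty: as the red one but for a blue top and its height. A taper thread, tight sooner or later, holds its coupling, so the flange top is anywhere from 89 to 97 mm above this origin (under the plate's centre, on the coupling's axis, z up): find by feel where the gauge is home. Locked, gauge_mid is 105 to 114.5 mm above the origin. Mouth 20 mm dia for the 18 mm nipple.
- collar_red (a joint): Red sleeve: 0 m forward (up), 0.007 retracted. Push its flange straight down: 8 N starts it, 12 N at 5.5 mm where the dogs let go, hard stop at 7 mm (13 N). Then a spring valve lifts the gauge 4.5 mm, and the dogs, riding on the nipple, keep the sleeve 4 to 5 mm back with no hand on it, until the gauge is drawn up and out (5 to 10 N, 20 mm more) and it snaps forward.
- collar_blue (a joint): Blue sleeve: 0 m forward (up), 0.007 retracted. The nipple, pressed in from above, meets the dogs about 12 mm down the mouth, forces them and the sleeve back with up to 18 N over 5 mm more, slides on easily, and 25 mm in the dogs drop into its groove and the sleeve snaps forward: locked. 1.5 mm further its ring stops hard on the nose: force rising past 20 N there means home.
- caliper: Digital caliper, 225 mm long, lying flat in front of the ports; leave it alone. Origin under its middle.
- screwdriver: Screwdriver with orange handle, 185 mm long, lying in front of the ports; leave it alone. Origin under its middle.
- marker: Marker pen, 138 mm long, lying behind the ports; leave it alone. Origin under its middle.
- timer: Small white timer 60 x 66 x 24 mm behind the ports on the right; leave it alone. Origin under its middle.
Not all that is in view belongs to the job. What is shaped like the part that bears gauge_mid but brown is not meant.

How it is judged:
On the way, in this order (a step that is already met when the one before it is completed fails the run):
1. the red port's sleeve is pushed back until it lets go: at least 4 mm, and the gauge has risen by 2.5 mm (value of joint collar_red above 0.004 m and z of gauge_mid in the frame of block_red above 0.113 m), for 0.1 s.
2. the gauge is drawn out of the red port and the red sleeve has snapped forward (value of joint collar_red below 0.0015 m and z of gauge_mid in the frame of block_red above 0.138 m), for 0.1 s.
At the end, for the whole second after the job is handed in: The gauge is locked in the blue port: on its axis within 5 mm, upright within 0.12 rad, its middle 103.5 to 116.5 mm above the port's origin, at rest, with both sleeves forward (less than 1.5 mm from home) (value of joint each of collar_red, collar_blue below 0.0015 m and horizontal distance between gauge_mid and block_blue below 0.005 m and z of gauge_mid in the frame of block_blue between 0.1035 and 0.1165 m and angle between gauge_mid's own z axis and vertical below 0.12 rad and linear speed of gauge below 0.02 m/s); the robot touches nothing.
It fails at once if the fingers press on a port or its sleeve with more than 40 N (contact force between the fingers and block_red above 40 N or contact force between the fingers and block_blue above 40 N).
It fails at once if the gauge is pulled or pressed against a port with more than 40 N (contact force between gauge and block_red above 40 N or contact force between gauge and block_blue above 40 N).
It fails at once if the caliper, screwdriver, marker or timer is shifted by more than 20 mm (distance of any of caliper, screwdriver, marker, timer from where it was at the start of the episode above 0.02 m).
It also fails if it takes over 48 s, if anything falls off the work surface, if the arm or the gripper's body presses on something with over 40 N, if the wrist force passes 120 N, or if a joint passes its speed limit or range.

## Working session

There is one attempt and no reset: what is moved stays moved. The work goes in short steps, Python scripts to look and compute and a shell command to move; the robot and the scene stay as the last step left them, time stands still between calls to the robot, and variables do not carry over. Pictures are saved under pics/ and viewed, at most 10 in all, crops included, and the job is handed in when it is done.

```bash
mkdir -p pics; ls; python3 - <<'E'
from bench import *
import cv2,numpy as np
s=observe();print({k:np.round(v,3).tolist() for k,v in s.items()})
for n in ("scene","side"):
    c=camera(n);cv2.imwrite(f"pics/{n}0.png",c["color"]);np.savez(f"{n}0.npz",**c)
    print(n,c["K"].round(1).tolist(),c["pose"].round(3).tolist())
c=camera("wrist");np.savez("wrist0.npz",**c);print(c["mount"].round(3).tolist())
a=cv2.imread("pics/scene0.png");b=cv2.imread("pics/side0.png")
E
```

```text
pics
{'time': 0.0, 'joint_positions': [-1.353, 0.435, 0.025, 1.574, -0.012, 1.134, -0.075], 'qd': [-0.0, 0.001, 0.0, 0.002, -0.0, -0.001, -0.001], 'effort': [0.0, -67.047, 1.026, -31.622, 0.016, 0.012, 0.0], 'position': [0.197, 0.593, 0.239], 'orientation': [-0.502, -3.101, 0.003], 'wrist_force': [-0.257, 0.429, 0.979], 'torque': [-0.008, 0.003, 0.046], 'grip_force': 0.0, 'width': 0.085}
scene [[501.0, 0.0, 323.9], [0.0, 501.0, 198.3], [0.0, 0.0, 1.0]] [[0.597, -0.588, 0.546, -0.03], [-0.802, -0.434, 0.41, -0.477], [-0.004, -0.683, -0.731, 0.849], [0.0, 0.0, 0.0, 1.0]]
side [[512.4, 0.0, 323.0], [0.0, 512.4, 202.5], [0.0, 0.0, 1.0]] [[1.0, 0.006, -0.024, 0.554], [0.022, -0.611, 0.792, -1.108], [-0.01, -0.792, -0.611, 0.881], [0.0, 0.0, 0.0, 1.0]]
[[-0.0, -0.952, -0.306, 0.079], [1.0, -0.001, 0.001, 0.001], [-0.001, -0.306, 0.952, -0.135], [0.0, 0.0, 0.0, 1.0]]
```

View pics/scene0.png

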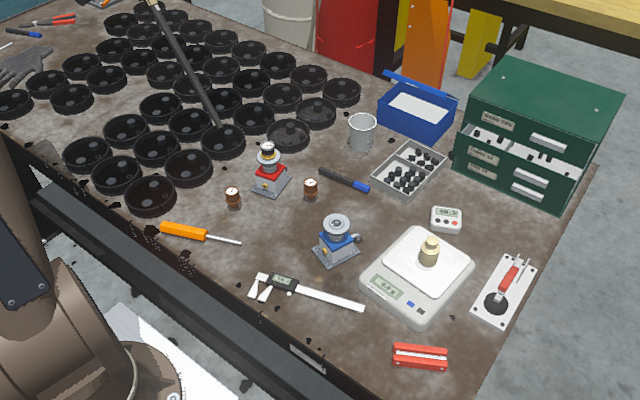

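View pics/side0.png

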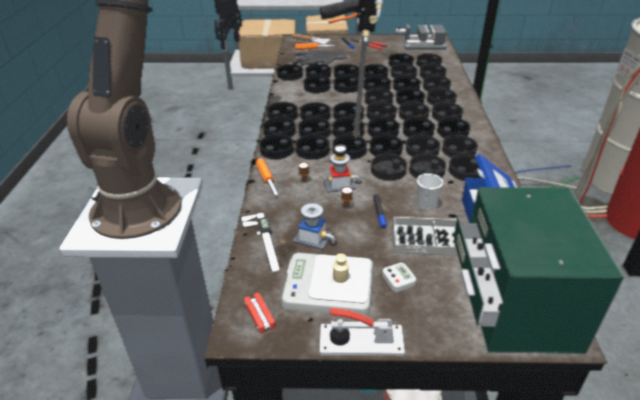

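The gauge is the brass/black one standing in the red port: scene (267,155), side (340,155). The look-alikes are two brown ones at scene (232,197) and (310,187), and a brass weight on the scale at (429,250). The blue port is at scene (336,235). I'll locate them and enlarge one crop to confirm.

```bash
cat > h.py <<'E'
import numpy as np,cv2
def load(n): return dict(np.load(n))
def cloud(c,P=None):
    K=c["K"];P=c["pose"] if P is None else P
    z=c["range_z"];v,u=np.mgrid[:z.shape[0],:z.shape[1]]
    p=np.stack([(u-K[0,2])/K[0,0]*z,(v-K[1,2])/K[1,1]*z,z],-1)
    return p@P[:3,:3].T+P[:3,3]
def ray(c,u,v,h,P=None):
    K=c["K"];P=c["pose"] if P is None else P
    d=P[:3,:3]@[(u-K[0,2])/K[0,0],(v-K[1,2])/K[1,1],1]
    return P[:3,3]+d*(h-P[2,3])/d[2]
E
python3 - <<'E'
from h import *
for n,pts in (("scene",dict(dial=(268,147),gauge=(268,155),blue=(336,222),rod=(190,80),rod2=(215,122),rod3=(160,15),brownL=(232,190),brownR=(310,182),bin=(362,120))),("side",dict(dial=(340,150),blue=(311,212),rod=(360,80),rod2=(358,130),rod3=(364,35)))):
    c=load(n+"0.npz");X=cloud(c)
    for k,(u,v) in pts.items(): print(n,k,X[v,u].round(3))
    hsv=cv2.cvtColor(c["color"],cv2.COLOR_BGR2HSV)
    box=(slice(125,275),slice(240,370)) if n=="scene" else (slice(140,260),slice(285,365))
    for nm,lo,hi in (("red",0.055,0.085),("blue",0.055,0.085)):
        H=hsv[...,0];m=(hsv[...,1]>130)&(hsv[...,2]>70)&(((H<6)|(H>174)) if nm=="red" else ((H>100)&(H<125)))
        mm=np.zeros_like(m);mm[box]=m[box];p=X[mm&(X[...,2]>.03)]
        print(n,nm,len(p),np.median(p,0).round(3),p.min(0).round(3),p.max(0).round(3))
    # flange tops: ring pts z 0.08..0.105
    for nm,cen in (("redfl",None),("bluefl",None)): pass
    w=X[box].reshape(-1,3);q=w[(w[:,2]>.082)&(w[:,2]<.15)]
    from scipy.cluster.vq import kmeans2
    cen,l=kmeans2(q,2,seed=1,minit='++')
    for i in range(2): print(n,cen[i].round(3),q[l==i].min(0).round(3),q[l==i].max(0).round(3),len(q[l==i]))
a=cv2.imread("pics/scene0.png")[120:275,215:375];b=cv2.imread("pics/side0.png")[140:255,270:390]
a=cv2.resize(a,None,fx=3,fy=3,interpolation=2);b=cv2.resize(b,(300,300))
o=np.zeros((465,790,3),np.uint8);o[:,:480]=a;o[:300,485:785]=b;cv2.imwrite("pics/crop1.png",o)
E
```

```text
scene dial [0.563 0.121 0.123]
scene gauge [0.556 0.116 0.107]
scene blue [ 0.503 -0.107  0.086]
scene rod [0.623 0.427 0.142]
scene rod2 [0.613 0.351 0.053]
scene rod3 [0.646 0.517 0.275]
scene brownL [0.466 0.15  0.05 ]
scene brownR [0.583 0.022 0.057]
scene bin [0.832 0.049 0.061]
scene red 231 [0.552 0.114 0.052] [-0.03  -0.477  0.043] [0.594 0.152 0.849]
scene blue 257 [ 0.481 -0.124  0.052] [-0.03  -0.477  0.044] [ 0.516 -0.079  0.849]
scene [0.56  0.122 0.105] [0.536 0.099 0.086] [0.594 0.156 0.129] 440
scene [ 0.494 -0.112  0.092] [ 0.466 -0.139  0.083] [ 0.522 -0.084  0.097] 469
side dial [0.567 0.119 0.121]
side blue [ 0.495 -0.125  0.093]
side rod [0.632 0.443 0.184]
side rod2 [0.627 0.351 0.053]
side rod3 [0.644 0.525 0.301]
side red 105 [0.559 0.108 0.05 ] [0.539 0.093 0.043] [0.593 0.151 0.055]
side blue 139 [ 0.499 -0.129  0.051] [ 0.466 -0.15   0.044] [ 0.526 -0.101  0.054]
side [0.564 0.117 0.103] [0.539 0.096 0.082] [0.59  0.149 0.128] 260
side [ 0.508 -0.148  0.092] [ 0.467 -0.295  0.082] [ 0.577 -0.086  0.1  ] 312
```

View pics/crop1.png

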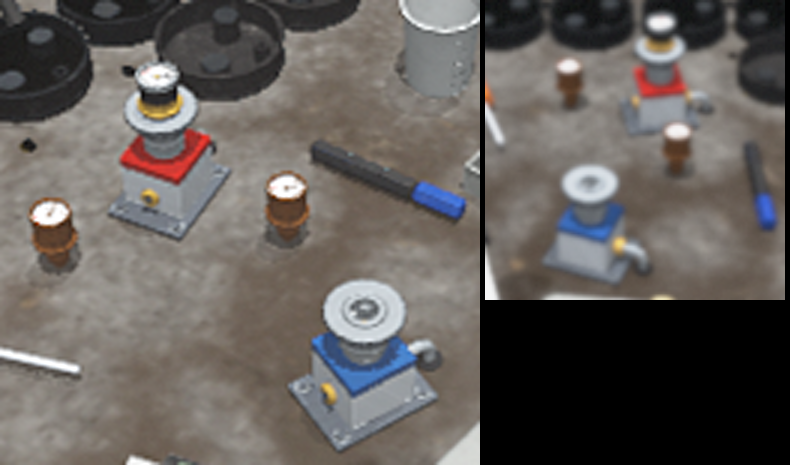

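The crop confirms it: only the gauge at crop (158,90) is brass and black and sits in the red port, with its dial up. The loose ones are brown. Red axis ≈ (0.564, 0.121), blue ≈ (0.495, -0.113).

```bash
cat >> h.py <<'E'
from scipy.spatial.transform import Rotation as Ro
def go(x,y,z,s=None):
    from bench import observe
    s=s or observe();R=Ro.from_rotvec(s["orientation"]).as_matrix()
    d=R.T@(np.array([x,y,z])-s["position"])
    print("tool units",(d/.04).round(3),"mm",(d*1e3).round(1),"toolx",R[:,0].round(3),"tooly",R[:,1].round(3),"toolz",R[:,2].round(4))
E
python3 -c "
from h import *;go(.564,.121,.22)"
```

```text
tool units [-12.426  -8.298   0.479] mm [-497.1 -331.9   19.1] toolx [-0.949  0.315 -0.   ] tooly [ 0.315  0.949 -0.001] toolz [-3.0e-04 -1.1e-03 -1.0e+00]
```

```bash
python3 -m crank '[[-0.5,-0.33,0.03,0,0,0,1],[-0.78,-0.52,0.03,0,0,0,1],[-0.78,-0.52,0.03,0,0,0,1],[-0.78,-0.52,0.03,0,0,0,1],[-0.78,-0.52,0.03,0,0,0,1],[-0.78,-0.52,0.03,0,0,0,1],[-0.78,-0.52,0.03,0,0,0,1],[-0.78,-0.52,0.03,0,0,0,1],[-0.78,-0.52,0.03,0,0,0,1],[-0.78,-0.52,0.03,0,0,0,1],[-0.78,-0.52,0.03,0,0,0,1],[-0.78,-0.52,0.03,0,0,0,1]]'; python3 -c "
from h import *;go(.564,.121,.22)"
```

```text
time: 1.15
position: [0.4661, 0.2472, 0.2249]
orientation: [-0.502, -3.101, -0.0]
wrist_force: [0.7, 0.4, 0.3]
width: 0.0851
grip_force: 0.0
tool units [-3.316 -2.223  0.121] mm [-132.7  -88.9    4.9] toolx [-0.949  0.315  0.   ] tooly [0.315 0.949 0.   ] toolz [-0.  0. -1.]
```

```bash
python3 -m crank '[[-0.75,-0.5,0.03,0,0,0,0.48],[-0.75,-0.5,0.03,0,0,0,0.48],[-0.75,-0.5,0.03,0,0,0,0.48],[-0.5,-0.33,0.03,0,0,0,0.48],[-0.3,-0.2,0,0,0,0,0.48],[0,0,0,0,0,0,0.48],[0,0,0,0,0,0,0.48]]' 30; cat > look.py <<'E'
from bench import *
from h import *
import sys
s=observe();T=np.eye(4);T[:3,:3]=Ro.from_rotvec(s["orientation"]).as_matrix();T[:3,3]=s["position"]
c=camera("wrist");P=T@c["mount"];np.savez(sys.argv[1]+".npz",P=P,**c)
cv2.imwrite("pics/"+sys.argv[1]+".png",c["color"])
X=cloud(c,P);X[c["range_z"]==0]=np.nan
go(float(sys.argv[2]),float(sys.argv[3]),.22,s)
q=X[np.hypot(X[...,0]-float(sys.argv[2]),X[...,1]-float(sys.argv[3]))<.045]
for lo,hi in ((.083,.1),(.11,.135)):
    m=q[(q[:,2]>lo)&(q[:,2]<hi)]
    if len(m)>20:print(lo,len(m),"bbox mid",((m.min(0)+m.max(0))/2).round(4),"ext",np.ptp(m,0).round(4),"min enclosing",np.round(cv2.minEnclosingCircle(m[:,:2].astype(np.float32)*1000)[0],1),"medz",np.median(m[:,2]).round(4))
E
python3 look.py w1 .564 .121
```

```text
time: 1.73
position: [0.5556, 0.1328, 0.2198]
orientation: [-0.505, -3.1, 0.0]
wrist_force: [-0.3, 0.5, -0.4]
width: 0.0412
grip_force: 0.0
tool units [-0.292 -0.212 -0.005] mm [-11.7  -8.5  -0.2] toolx [-0.948  0.317  0.001] tooly [ 0.317  0.948 -0.   ] toolz [-6.e-04 -2.e-04 -1.e+00]
0.083 1580 bbox mid [0.5663 0.1288 0.0943] ext [0.0547 0.0543 0.0114] min enclosing [566.6 128.5] medz 0.0935
0.11 1314 bbox mid [0.5665 0.1289 0.119 ] ext [0.0298 0.0296 0.0178] min enclosing [566.5 128.5] medz 0.1231
```

View pics/w1.png

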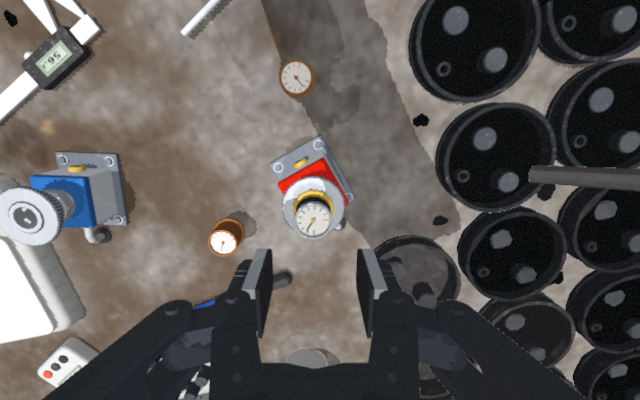

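The picture shows the red port with the gauge at (313,218), the blue port at (35,212) and a brown look-alike at (225,240), with the fingers clear of everything. Next I centre over the gauge and look again.

```bash
python3 -m crank '[[-0.28,-0.02,0.5,0,0,0,0.5],[0,0,0.5,0,0,0,0.5],[0,0,0,0,0,0,0.5],[0,0,0,0,0,0,0.5]]'; python3 look.py w2 .5665 .1287;python3 -c "
from h import *;go(.5665,.1287,.12)"
```

```text
time: 2.12
position: [0.5645, 0.1303, 0.1795]
orientation: [-0.498, -3.099, 0.001]
wrist_force: [0.5, 0.3, 0.3]
width: 0.0429
grip_force: 0.0
tool units [-0.058 -0.024 -1.012] mm [ -2.3  -1.  -40.5] toolx [-0.95   0.314  0.002] tooly [ 0.314  0.95  -0.001] toolz [-2.7e-03 -2.0e-04 -1.0e+00]
0.083 2150 bbox mid [0.5659 0.1285 0.0939] ext [0.0535 0.055  0.0123] min enclosing [566.5 128.6] medz 0.0935
0.11 1883 bbox mid [0.5665 0.1285 0.1191] ext [0.0302 0.0299 0.0181] min enclosing [566.5 128.5] medz 0.123
tool units [-0.043 -0.03   1.513] mm [-1.7 -1.2 60.5] toolx [-0.95   0.314  0.001] tooly [0.314 0.95  0.   ] toolz [-7.e-04  4.e-04 -1.e+00]
```

```bash
python3 -m crank '[[-0.045,-0.03,0.5,0,0,0,0.48],[0,0,0.6,0,0,0,0.48],[0,0,0.45,0,0,0,0.48],[0,0,0.1,0,0,0,0.48],[0,0,0,0,0,0,0.48],[0,0,0,0,0,0,0.48]]'; python3 -c "
from h import *;go(.5665,.1286,.1)"
```

```text
time: 2.67
position: [0.568, 0.128, 0.1155]
orientation: [0.501, 3.1, 0.001]
wrist_force: [0.4, 0.6, 1.6]
width: 0.0409
grip_force: 0.0
tool units [0.04  0.003 0.389] mm [ 1.6  0.1 15.5] toolx [-0.949  0.315 -0.001] tooly [0.315 0.949 0.001] toolz [ 1.5e-03  7.0e-04 -1.0e+00]
```

```bash
python3 -m crank '[[0.03,0,0.1,0,0,0,0.48],[0,0,0.05,0,0,0,0.48],[0,0,0.05,0,0,0,0.48],[0,0,0.05,0,0,0,0.48],[0,0,0,0,0,0,0.48]]'; python3 -m crank '[[0,0,0.04,0,0,0,0.48],[0,0,0.04,0,0,0,0.48],[0,0,0,0,0,0,0.48]]'
```

```text
time: 3.08
position: [0.566, 0.1277, 0.1039]
orientation: [-0.502, -3.101, 0.0]
wrist_force: [-0.6, -0.4, 0.3]
width: 0.0406
grip_force: 0.0
time: 3.33
position: [0.566, 0.1277, 0.1006]
orientation: [-0.502, -3.101, 0.0]
wrist_force: [0.4, -0.2, 0.2]
width: 0.0409
grip_force: 0.0
```

```bash
python3 -m crank '[[0,0,0.04,0,0,0,0.48],[0,0,0.04,0,0,0,0.48],[0,0,0,0,0,0,0.48]]'; python3 -m crank '[[0,0,0.03,0,0,0,0.48],[0,0,0.03,0,0,0,0.48],[0,0,0,0,0,0,0.48]]'
```

```text
time: 3.58
position: [0.5663, 0.1278, 0.0981]
orientation: [0.502, 3.101, 0.0]
wrist_force: [-1.2, -1.2, 7.5]
width: 0.0405
grip_force: 3.9
time: 3.83
position: [0.5664, 0.1278, 0.0959]
orientation: [0.502, 3.101, 0.001]
wrist_force: [-2.9, -1.8, 10.1]
width: 0.0409
grip_force: 4.9
```

```bash
python3 -m crank '[[0,0,0.03,0,0,0,0.48],[0,0,0.03,0,0,0,0.48],[0,0,0,0,0,0,0.48]]'; python3 -m crank '[[0,0,0.03,0,0,0,0.48],[0,0,0,0,0,0,0.48]]'
```

```text
time: 4.08
position: [0.5664, 0.1278, 0.0937]
orientation: [0.502, 3.101, 0.001]
wrist_force: [-2.9, -0.8, 12.5]
width: 0.0406
grip_force: 5.8
time: 4.25
position: [0.5664, 0.1278, 0.0926]
orientation: [0.502, 3.101, 0.001]
wrist_force: [-3.7, 0.3, 13.4]
width: 0.0407
grip_force: 6.2
```

```bash
python3 -m crank '[[0,0,0.02,0,0,0,0.48],[0,0,0,0,0,0,0.48],[0,0,0,0,0,0,0.48]]'; python3 look.py w3 .5665 .1286
```

```text
time: 4.5
position: [0.5664, 0.1278, 0.0924]
orientation: [0.502, 3.101, 0.001]
wrist_force: [-5.6, -1.4, 17.7]
width: 0.041
grip_force: 9.0
tool units [ 3.00e-03  2.30e-02 -3.19e+00] mm [ 1.000e-01  9.000e-01 -1.276e+02] toolx [-0.949  0.316 -0.001] tooly [0.316 0.949 0.001] toolz [ 8.e-04  6.e-04 -1.e+00]
0.083 4525 bbox mid [0.5651 0.1308 0.0915] ext [0.0523 0.0645 0.0169] min enclosing [560.  130.8] medz 0.0866
0.11 10063 bbox mid [0.5624 0.1316 0.1225] ext [0.0427 0.0838 0.025 ] min enclosing [555.7 132.2] medz 0.1272
```

View pics/w3.png

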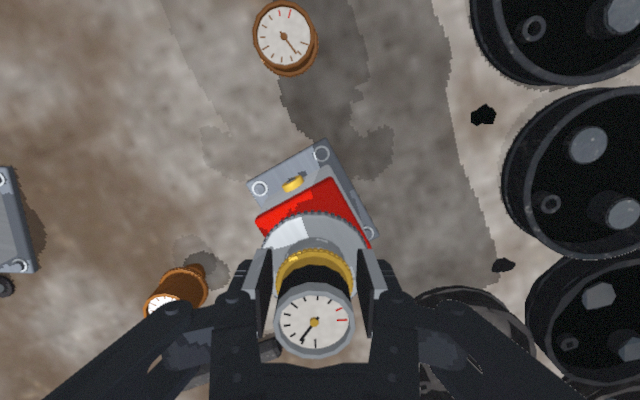

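It has let go: the flange is at z≈0.087 (7 mm back) and the dial has risen 4 mm. The gauge stands centred between the fingers at (314,320). Now I rise above the ring and grip.

```bash
python3 -m crank '[[0,0,-0.1,0,0,0,0.48],[0,0.01,-0.2,0,0,0,0.48],[0,0,-0.26,0,0,0,0.48],[0,0,0,0,0,0,0.48],[0,0,0,0,0,0,0.48]]' 40; python3 -m crank '[[0,0,0,0,0,0,0.3],[0,0,0,0,0,0,0.2],[0,0,0,0,0,0,0],[0,0,0,0,0,0,0],[0,0,0,0,0,0,0]]' 40
```

```text
time: 4.97
position: [0.5668, 0.1283, 0.114]
orientation: [0.502, 3.1, 0.001]
wrist_force: [0.1, 0.9, 0.5]
width: 0.0408
grip_force: 0.0
time: 5.38
position: [0.5661, 0.1281, 0.113]
orientation: [-0.502, -3.101, 0.0]
wrist_force: [0.4, 0.2, -0.5]
width: 0.0285
grip_force: 39.4
```

```bash
python3 -m crank '[[0,0,-0.06,0,0,0,0],[0,0,-0.06,0,0,0,0],[0,0,-0.06,0,0,0,0],[0,0,-0.06,0,0,0,0]]'; python3 -m crank '[[0,0,-0.08,0,0,0,0],[0,0,-0.08,0,0,0,0],[0,0,-0.08,0,0,0,0],[0,0,-0.08,0,0,0,0],[0,0,0,0,0,0,0]]'
```

```text
time: 5.72
position: [0.5663, 0.1281, 0.1233]
orientation: [-0.502, -3.101, -0.0]
wrist_force: [-0.5, 0.5, -1.9]
width: 0.0287
grip_force: 40.6
time: 6.13
position: [0.5667, 0.1283, 0.1366]
orientation: [0.502, 3.1, 0.001]
wrist_force: [-0.2, 0.7, -1.9]
width: 0.0289
grip_force: 40.6
```

```bash
python3 -m crank '[[0,0,-0.1,0,0,0,0],[0,0,-0.2,0,0,0,0],[0,0,-0.4,0,0,0,0],[0,0,-0.6,0,0,0,0],[0,0,-0.6,0,0,0,0],[0,0,-0.4,0,0,0,0],[0,0,0,0,0,0,0],[0,0,0,0,0,0,0]]'; python3 look.py w4 .5665 .1286; python3 - <<'E'
from bench import *
from h import *
c=camera("scene");X=cloud(c);a=cv2.resize(c["color"][60:275,200:400],None,fx=2.7,fy=2.7);cv2.imwrite("pics/s2.png",a)
q=X[np.hypot(X[...,0]-.5665,X[...,1]-.1286)<.035];q=q[(q[:,2]>.08)];print(np.histogram(q[:,2],np.arange(.08,.26,.005)))
# blue flange by minEnclosingCircle on 2 views
for n,d in (("scene",c),("side",load("side0.npz"))):
    X=cloud(d);q=X[np.hypot(X[...,0]-.495,X[...,1]+.113)<.04];q=q[(q[:,2]>.083)&(q[:,2]<.11)]
    print(n,len(q),((q.min(0)+q.max(0))/2).round(4),np.ptp(q,0).round(4),np.median(q[:,2]))
go(.4945,-.113,.22)
E
```

```text
time: 6.8
position: [0.5667, 0.1283, 0.2287]
orientation: [0.502, 3.099, 0.002]
wrist_force: [0.9, -0.4, -1.5]
width: 0.0287
grip_force: 40.6
tool units [0.008 0.006 0.217] mm [0.3 0.2 8.7] toolx [-0.949  0.315 -0.002] tooly [0.315 0.949 0.001] toolz [ 1.9e-03  8.0e-04 -1.0e+00]
0.083 2707 bbox mid [0.5667 0.1288 0.0897] ext [0.0551 0.0546 0.0134] min enclosing [566.6 128.8] medz 0.0935
(array([ 11,  40, 269,  14,   0,   0,   0,   0,   0,   0,   0,   0,   0,
         0,   0,   0,   0,   0,   0,   0,   0,   5,   9,  15,  19,   4,
         2,  30,  19,  29,  41,  42,  61,  44,  33]), array([0.08 , 0.085, 0.09 , 0.095, 0.1  , 0.105, 0.11 , 0.115, 0.12 ,
       0.125, 0.13 , 0.135, 0.14 , 0.145, 0.15 , 0.155, 0.16 , 0.165,
       0.17 , 0.175, 0.18 , 0.185, 0.19 , 0.195, 0.2  , 0.205, 0.21 ,
       0.215, 0.22 , 0.225, 0.23 , 0.235, 0.24 , 0.245, 0.25 , 0.255]))
scene 467 [ 0.4945 -0.1116  0.0895] [0.0574 0.054  0.0128] 0.09191960397776455
side 249 [ 0.4944 -0.1142  0.0895] [0.0546 0.0554 0.0127] 0.09112536947349759
tool units [-0.213 -6.279  0.176] mm [  -8.5 -251.2    7. ] toolx [-0.949  0.315  0.001] tooly [ 0.315  0.949 -0.001] toolz [-1.4e-03 -3.0e-04 -1.0e+00]
```

View pics/s2.png

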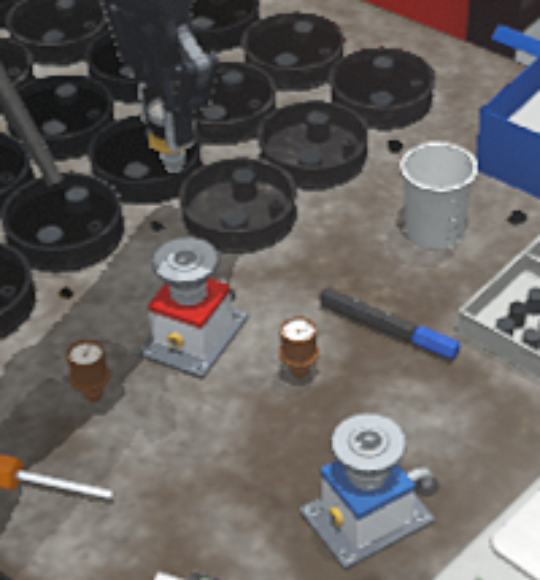

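The picture shows the gauge held with its nipple down at (175,150), the red sleeve forward at (185,258), and the empty blue port at (368,440). Moving over the blue port.

```bash
python3 -m crank '[[0,-0.4,0,0,0,0,0],[-0.04,-0.8,0,0,0,0,0],[-0.04,-0.9,0,0,0,0,0],[-0.04,-0.9,0,0,0,0,0],[-0.04,-0.9,0,0,0,0,0],[-0.04,-0.9,0,0,0,0,0],[-0.01,-0.8,0,0,0,0,0],[0,-0.5,0,0,0,0,0],[0,-0.18,0,0,0,0,0],[0,0,0,0,0,0,0],[0,0,0,0,0,0,0],[0,0,0,0,0,0,0]]'; python3 look.py w5 .4945 -.113
```

```text
time: 7.9
position: [0.4953, -0.1112, 0.2272]
orientation: [-0.498, -3.101, -0.001]
wrist_force: [0.0, 0.0, -1.8]
width: 0.0286
grip_force: 40.6
tool units [ 0.005 -0.048  0.181] mm [ 0.2 -1.9  7.2] toolx [-0.95   0.313  0.001] tooly [0.313 0.95  0.   ] toolz [-7.e-04  7.e-04 -1.e+00]
0.083 2713 bbox mid [ 0.4962 -0.11    0.0895] ext [0.0548 0.0548 0.0128] min enclosing [ 496.2 -110.1] medz 0.0931
```

```bash
python3 -m crank '[[-0.01,0.03,0.5,0,0,0,0],[0,0,0.8,0,0,0,0],[0,0,0.5,0,0,0,0],[0,0,0.2,0,0,0,0],[0,0,0,0,0,0,0],[0,0,0,0,0,0,0]]'; python3 look.py w6 .4962 -.1101;python3 -c "
from h import *;go(.4962,-.1101,.13)"
```

```text
time: 8.45
position: [0.4963, -0.1113, 0.1481]
orientation: [-0.5, -3.101, -0.0]
wrist_force: [0.9, -1.2, -0.2]
width: 0.0289
grip_force: 40.5
tool units [ 0.012  0.028 -1.798] mm [  0.5   1.1 -71.9] toolx [-0.949  0.314  0.   ] tooly [ 0.314  0.949 -0.   ] toolz [-1.e-04  0.e+00 -1.e+00]
0.083 3426 bbox mid [ 0.493  -0.1101  0.0897] ext [0.0487 0.0547 0.0133] min enclosing [ 496.2 -110.1] medz 0.0931
tool units [0.025 0.03  0.467] mm [ 1.   1.2 18.7] toolx [-0.949  0.315 -0.001] tooly [0.315 0.949 0.   ] toolz [ 1.4e-03 -1.0e-04 -1.0e+00]
```

View pics/w6.png

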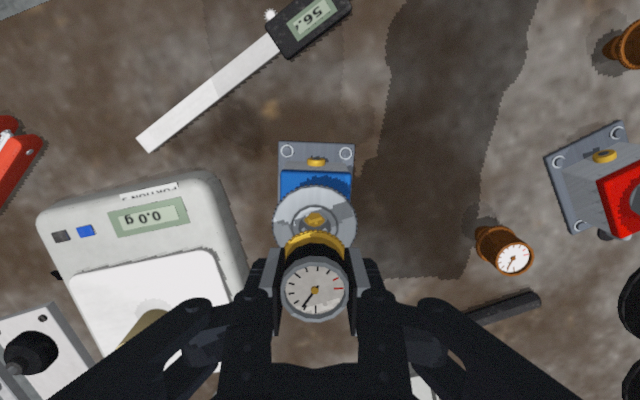

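The gauge is upright at (315,287), with the blue mouth just ahead of it at (315,220). I apply a small correction and lower by feel.

```bash
python3 -m crank '[[0.015,0.028,0.1,0,0,0,0],[0,0,0.1,0,0,0,0],[0,0,0.1,0,0,0,0],[0,0,0.1,0,0,0,0],[0,0,0,0,0,0,0]]'; python3 -m crank '[[0,0,0.06,0,0,0,0],[0,0,0.06,0,0,0,0],[0,0,0.06,0,0,0,0],[0,0,0,0,0,0,0]]'
```

```text
time: 8.92
position: [0.4951, -0.1105, 0.131]
orientation: [-0.502, -3.1, 0.0]
wrist_force: [-0.1, -0.4, -1.2]
width: 0.0285
grip_force: 40.5
time: 9.25
position: [0.4953, -0.1106, 0.124]
orientation: [-0.502, -3.101, 0.0]
wrist_force: [0.0, 0.6, -0.4]
width: 0.0288
grip_force: 40.5
```

```bash
python3 -m crank '[[0,0,0.04,0,0,0,0],[0,0,0.04,0,0,0,0],[0,0,0,0,0,0,0]]' 80; python3 -m crank '[[0,0,0.04,0,0,0,0],[0,0,0.04,0,0,0,0],[0,0,0,0,0,0,0]]'
```

```text
time: 9.5
position: [0.4957, -0.1107, 0.1212]
orientation: [0.502, 3.101, -0.0]
wrist_force: [1.4, -1.3, -1.4]
width: 0.0271
grip_force: 78.9
time: 9.75
position: [0.496, -0.1108, 0.1187]
orientation: [0.502, 3.1, 0.0]
wrist_force: [-0.2, 0.2, 5.3]
width: 0.0276
grip_force: 80.3
```

```bash
python3 -m crank '[[0,0,0.03,0,0,0,0],[0,0,0.03,0,0,0,0],[0,0,0,0,0,0,0]]'
```

```text
time: 10.0
position: [0.4957, -0.1108, 0.1159]
orientation: [0.502, 3.101, 0.0]
wrist_force: [1.0, -1.8, -2.8]
width: 0.0276
grip_force: 79.4
```

```bash
python3 -m crank '[[0,0,0.03,0,0,0,0],[0,0,0.03,0,0,0,0],[0,0,0,0,0,0,0]]'; python3 -m crank '[[0,0,0.03,0,0,0,0],[0,0,0,0,0,0,0]]'; python3 -m crank '[[0,0,0.03,0,0,0,0],[0,0,0,0,0,0,0]]'
```

```text
time: 10.25
position: [0.4957, -0.1108, 0.1132]
orientation: [0.502, 3.101, -0.0]
wrist_force: [0.1, -0.5, 0.7]
width: 0.0279
grip_force: 79.4
time: 10.42
position: [0.4958, -0.1107, 0.1121]
orientation: [0.502, 3.101, -0.0]
wrist_force: [1.0, -1.1, 2.4]
width: 0.0274
grip_force: 79.5
time: 10.58
position: [0.4958, -0.1108, 0.1109]
orientation: [0.502, 3.101, -0.0]
wrist_force: [0.9, -2.1, 2.7]
width: 0.028
grip_force: 79.5
```

```bash
python3 -m crank '[[0,0,0.025,0,0,0,0],[0,0,0,0,0,0,0]]'; python3 -m crank '[[0,0,0.025,0,0,0,0],[0,0,0,0,0,0,0]]'
```

```text
time: 10.75
position: [0.4958, -0.1107, 0.11]
orientation: [0.502, 3.101, -0.0]
wrist_force: [0.7, -1.4, 2.3]
width: 0.0275
grip_force: 79.6
time: 10.92
position: [0.4958, -0.1105, 0.1088]
orientation: [0.502, 3.101, 0.0]
wrist_force: [1.4, -0.2, 1.1]
width: 0.0279
grip_force: 79.5
```

```bash
python3 -m crank '[[0,0,0.025,0,0,0,0],[0,0,0,0,0,0,0]]'; python3 look.py w7 .4962 -.1101; python3 - <<'E'
from bench import *
from h import *
w=cv2.imread("pics/w7.png")
c=camera("side");np.savez("s7.npz",**c);d=camera("scene");np.savez("sc7.npz",**d)
a=cv2.resize(d["color"][140:280,280:400],(480,560),interpolation=2)
b=cv2.resize(w[130:400,210:420],(310,400));o=np.zeros((560,795,3),np.uint8);o[:,:480]=a;o[:400,485:795]=b
cv2.imwrite("pics/c7.png",o)
X=cloud(d);q=X[np.hypot(X[...,0]-.496,X[...,1]+.11)<.035]
print(np.histogram(q[:,2],np.arange(.07,.15,.004)))
E
```

```text
time: 11.08
position: [0.4958, -0.1105, 0.1078]
orientation: [0.502, 3.101, 0.0]
wrist_force: [1.3, 0.0, 3.0]
width: 0.0277
grip_force: 79.6
tool units [-0.008  0.014 -2.804] mm [  -0.3    0.6 -112.2] toolx [-0.949  0.315 -0.   ] tooly [0.315 0.949 0.   ] toolz [ 3.e-04  1.e-04 -1.e+00]
0.083 3189 bbox mid [ 0.4868 -0.1096  0.0936] ext [0.0367 0.0536 0.0127] min enclosing [ 495.  -109.9] medz 0.0932
0.11 6230 bbox mid [ 0.495  -0.1076  0.1225] ext [0.0333 0.0525 0.025 ] min enclosing [ 489.7 -107.6] medz 0.1219
(array([  2,   5,   4,   1,  31, 178,  33,  19,  14,  24,  28,  31,  65,
        54,  23,  18,  16,  17,  18]), array([0.07 , 0.074, 0.078, 0.082, 0.086, 0.09 , 0.094, 0.098, 0.102,
       0.106, 0.11 , 0.114, 0.118, 0.122, 0.126, 0.13 , 0.134, 0.138,
       0.142, 0.146]))
```

View pics/c7.png

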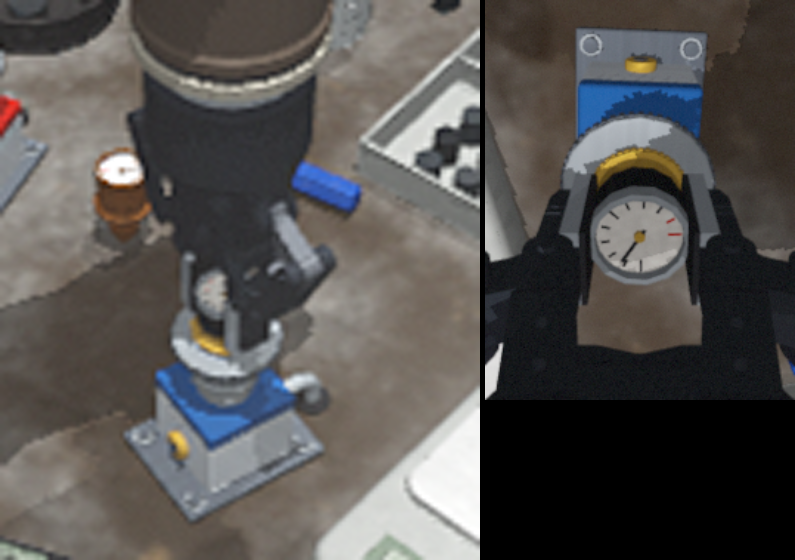

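Flange top is 0.0932 (forward), and the dial is near locked height. The nose stop should be close, so I use half-millimetre steps.

```bash
python3 -m crank '[[0,0,0.015,0,0,0,0],[0,0,0,0,0,0,0]]'; python3 -m crank '[[0,0,0.015,0,0,0,0],[0,0,0,0,0,0,0]]'
```

```text
time: 11.4
position: [0.4957, -0.1106, 0.1073]
orientation: [0.502, 3.101, 0.0]
wrist_force: [1.9, 0.4, 4.0]
width: 0.0276
grip_force: 79.6
time: 11.57
position: [0.4959, -0.1106, 0.1072]
orientation: [0.502, 3.101, 0.001]
wrist_force: [0.3, 0.4, 10.6]
width: 0.0276
grip_force: 80.8
```

```bash
python3 -m crank '[[0,0,0.015,0,0,0,0],[0,0,0,0,0,0,0]]'; python3 -m crank '[[0,0,0.012,0,0,0,0],[0,0,0,0,0,0,0]]'
```

```text
time: 11.73
position: [0.496, -0.1106, 0.1072]
orientation: [0.502, 3.1, 0.001]
wrist_force: [-1.8, 1.1, 18.2]
width: 0.028
grip_force: 81.6
time: 11.9
position: [0.496, -0.1106, 0.1071]
orientation: [0.502, 3.1, 0.001]
wrist_force: [-3.9, 1.9, 23.4]
width: 0.0276
grip_force: 82.2
```

Force is past 23 N with no motion, so it's home. I relax, then give a light pull to check the lock.

```bash
python3 -m crank '[[0,0,-0.05,0,0,0,0],[0,0,-0.02,0,0,0,0],[0,0,0,0,0,0,0]]'; python3 -m crank '[[0,0,-0.03,0,0,0,0],[0,0,0,0,0,0,0]]'; python3 -m crank '[[0,0,-0.02,0,0,0,0],[0,0,0,0,0,0,0]]'
```

```text
time: 12.15
position: [0.4956, -0.1105, 0.1086]
orientation: [0.502, 3.101, 0.0]
wrist_force: [1.3, 0.2, 2.8]
width: 0.0274
grip_force: 79.9
time: 12.32
position: [0.4952, -0.1105, 0.109]
orientation: [-0.501, -3.1, 0.0]
wrist_force: [3.1, 0.0, -6.2]
width: 0.0274
grip_force: 80.0
time: 12.48
position: [0.495, -0.1104, 0.1092]
orientation: [-0.501, -3.1, 0.001]
wrist_force: [5.2, -1.5, -16.7]
width: 0.0275
grip_force: 80.4
```

Locked: it held a 17 N pull after 1.5 mm of free play. I unload, release and retreat.

```bash
python3 -m crank '[[0,0,0.05,0,0,0,0],[0,0,0,0,0,0,0],[0,0,-0.01,0,0,0,0.2],[0,0,0,0,0,0,0.48],[0,0,0,0,0,0,0.6],[0,0,0,0,0,0,0.6],[0,0,0,0,0,0,0.6]]' 20; python3 -m crank '[[0,0,-0.2,0,0,0,0.6],[0,0,-0.4,0,0,0,0.6],[0,0,-0.8,0,0,0,0.6],[0,0,-0.8,0,0,0,0.6],[0,0,-0.5,0,0,0,0.6],[0,0,-0.2,0,0,0,0.6],[0,0,0,0,0,0,0.6],[0,0,0,0,0,0,0.6]]'; python3 look.py w8 .4962 -.1101
```

```text
time: 13.07
position: [0.4955, -0.1107, 0.1089]
orientation: [-0.502, -3.101, -0.0]
wrist_force: [-0.3, -0.1, -0.2]
width: 0.0513
grip_force: 0.0
time: 13.73
position: [0.4954, -0.1105, 0.2247]
orientation: [0.502, 3.101, 0.0]
wrist_force: [-0.3, -0.0, -0.2]
width: 0.0513
grip_force: 0.0
tool units [-0.017  0.016  0.117] mm [-0.7  0.6  4.7] toolx [-0.949  0.315 -0.   ] tooly [0.315 0.949 0.   ] toolz [ 2.e-04  2.e-04 -1.e+00]
0.083 1619 bbox mid [ 0.4962 -0.1101  0.0941] ext [0.0551 0.0548 0.0118] min enclosing [ 496.3 -109.9] medz 0.0932
0.11 1271 bbox mid [ 0.4954 -0.1097  0.1187] ext [0.0296 0.0297 0.0173] min enclosing [ 495.4 -109.6] medz 0.1228
```

View pics/w8.png

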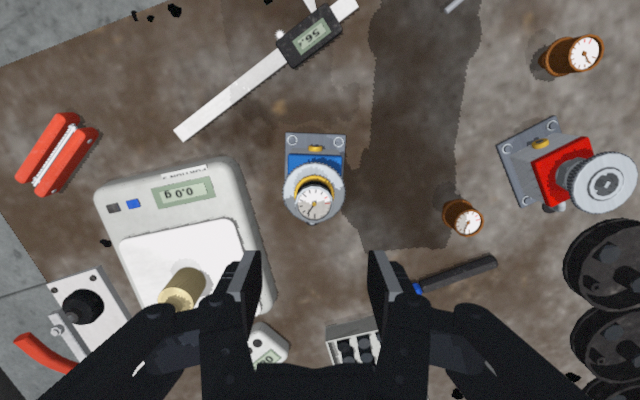

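The gauge stands upright in the blue port at (314,200), less than 1 mm off its axis. Its dial is at the same height above the flange as it was when locked in the red port. Both sleeves are forward and the arm is clear.

```bash
python3 -c "
from bench import *;print(hand_in())"
```

```text
the job is handed in; nothing more can be done
None
```

The gauge is locked in the blue port, fully home and upright, with both sleeves forward and the tools left alone; I handed the job in at about 14 s, and the hand-in returned no verdict.

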